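# Third hand at the range's control rail

### The job

First drop the loose burner knob and its bezel ring into the technician's steel parts dish, so they are to hand. Then take the new burner switch, pass its shaft from your side through the empty hole of the control rail, plate level and flush on the rail so the screw holes line up, and keep pushing it straight against the rail with a steady, gentle force of about 10 N (a kilo's push, never rammed) while the technician screws it on from the far side: finish while still gripping and pushing, do not let go. Leave the other things on the counter where they are.

Things in the scene. Friction and masses are not known exactly. Their poses are not given: they have to be found in the camera images.
- rail: Control rail of an electric range, fixed, rigid: upright steel panel 760 long, 3 thick, 85 mm high, beyond the loose things. Origin: on the counter (height 0) under the middle of its robot-side face; x into that face, away from the robot, y along it to the left, z up. Switches at y -280, -120 and 280 mm stick out 52 mm towards the robot, a circuit board at y -50 to 50 mm 30 mm; y 120 mm is empty.
- rail_hole (a point): Centre of the empty station's round hole, in the plane of the rail's robot-side face: 55 mm above the counter, 10 mm across, slightly chamfered, with a small screw slot 24 mm either side. The wall around it is flat. Axes as the rail's.
- switch: The new burner switch, loose, its shaft level: white housing 40 x 40 x 40 mm, on its front (+x) a steel plate 3 thick, 60 wide (y), 32 mm high, with a 6 mm shaft along +x; terminals stick out 9 mm at the back. About 110 g. Origin: centre of the housing's underside; x along the shaft, z up. Grip it across its flat y sides, 40 mm apart. Mounted the same way up as it lies, axes parallel to the rail's.
- switch_face (a point): Point on the shaft's axis in the front face of the switch's mounting plate: 23 mm ahead of the switch's origin and 20 mm above it. When the switch is seated it coincides with the rail's hole centre. Axes as the switch's.
- switch_tip (a point): Tapered nose of the switch's shaft, 24 mm ahead of the plate's front face, on the shaft's axis.
- knob: The black burner knob, loose, lying on its wide skirt: skirt 42 mm across and 4 mm high, body tapering from 36 to 34 mm across, 25 mm high in all plus a 3 mm pointer ridge on top; 30 g. Origin: centre of the skirt's underside, z up.
- bezel: The bezel ring that sits behind the knob: a flat plain aluminium ring lying on the counter, 48 mm outside, 24 mm hole, 8 mm thick; 25 g. Origin: centre of its underside, z up.
- dish: The technician's round open parts dish of plain steel, loose on the counter, 400 g: 132 mm across at the rim, 112 mm at the foot, 45 mm high, wall 3 mm. Origin: centre of its underside, z up.
- dish_in (a point): Centre of the parts dish's inner floor, 5 mm above the counter (the rim is 40 mm higher).
- terminal_block: Bystander: small white ceramic terminal block, 30 x 46 x 18 mm, nearer the robot than the task's things. Origin: centre of its underside. Leave alone.
- thermostat: Bystander: small round thermostat, 32 mm across, 14 mm high, with a thin strap, nearer the robot than the task's things. Origin: centre of its underside. Leave alone.
- screwdriver: Bystander: screwdriver 190 mm long lying near the robot, along its own x axis. Leave alone.
- mug: Bystander: white mug, 80 mm across, 92 mm high, at the left. Origin: centre of its underside. Leave alone.
- jar: Bystander: glass jar, 68 mm across, 100 mm high, at the right. Origin: centre of its underside. Leave alone.
Things that resemble listed ones, but are neither listed nor needed, are in the scene too. Several things look just like the knob: the one meant starts farthest from the robot's base.

How it is judged (in metres and radians):
On the way, in this order (a step that is already met when the one before it is completed fails the run):
1. the knob and the bezel ring lie in the parts dish, let go (horizontal distance between each of knob, bezel and dish_in below 0.055 m and z of each of knob, bezel in the frame of dish_in below 0.04 m and contact force between the fingers and knob below 0.05 N and contact force between the fingers and bezel below 0.05 N), for 0.2 s.
2. the switch is gripped with its shaft through the empty hole, plate level and flush, pushed against the rail with 5 to 18 N (contact force between switch and rail between 5 and 18 N and x of switch_face in the frame of rail_hole above -0.002 m and x of switch_tip in the frame of rail_hole above 0.02 m and y of switch_face in the frame of rail_hole between -0.003 and 0.003 m and z of switch_face in the frame of rail_hole between -0.003 and 0.003 m and angle between the x axis of switch and the x axis of rail, either way round below 0.07 rad and angle between the z axis of switch and the z axis of rail, either way round below 0.09 rad and angle between switch's own z axis and vertical below 0.3 rad and contact force between the fingers and switch above 2 N and linear speed of switch below 0.01 m/s), for 0.3 s.
At the end, for the whole second after the job is handed in: Knob and ring lie in the upright dish, below its rim. The fingers grip the switch off the counter, shaft through the empty hole, plate within 2 mm of the rail, 3 mm of the hole's centre, square within 4 and level within 5 degrees, at rest, pushed on the rail with 5 to 18 N for the last second (all of step 1 and all of step 2 and angle between dish's own z axis and vertical below 0.2 rad); the arm keeps its last pose, push and grip.
It fails at once if the switch is rammed against the rail (over 40 N) (contact force between switch and rail above 40 N).
It fails at once if a bystander (terminal block, thermostat, screwdriver, mug or jar) is shoved more than 30 mm (distance of any of terminal_block, screwdriver, mug, jar, thermostat from where it was at the start of the episode above 0.03 m).
It also fails if it takes over 64 s, if anything falls off the work surface, if the arm or the gripper's body presses on something with over 40 N, if the wrist force passes 120 N, or if a joint passes its speed limit or range.

### The arm

A 6-joint arm with a two-finger parallel gripper is mounted at the origin on the work surface. World frame = base frame: x ahead of the robot, y to its left, z up, the work surface at z = 0. Lengths are in mm, angles in rad, forces in N, time in s.
With the tool pointing down it reaches from about 400 to 925 mm from the base axis. Payload 12.5 kg.
Tool frame: the origin (TCP) lies at the very end of the fingers, on their centre line; the grasp point (between the pads) lies env.grip_point_offset behind it (env.grip_point_offset is the distance from the TCP to the grasp point, in mm); y points along the fingers, z is the direction in which the jaws open and shut, and the axes are right-handed (so a half turn about y gives the same grasp; the last joint's range is limited). The gripper opens to 95 mm and grips with 3 to 60 N. Pads are 20 mm wide; open, the fingers measure 119 mm over their backs; the gripper's body (75 mm by 180 mm) begins 59 mm behind the grasp point.
Start: joints at [-1.338, 0.491, 1.559, -0, 1.092, -0.106], TCP at [207.746, -589.482, 214.661] pointing down, gripper open.
Joint ranges: [-3.1, 3.1], [-0.84, 2.19], [0.05, 2.79], [-1.13, 4.28], [0.06, 2.93], [-2.69, 2.69]. Speed limits (rad/s): [2.22, 2.22, 2.79, 3.14, 3.14, 3.14].

### API

Orientations are given as [roll, pitch, yaw] about the fixed x, y, z axes, in that order (R = Rz(yaw) Ry(pitch) Rx(roll)).
In Python, from cell import readout, read_camera, env, nets gives the robot as it stands.
- The arm moves only by the tool apply_moves, never from a script. Its argument "increments" is a list of rows, each a list of 3 entries, a list of its own where there are three numbers: the shift along the tool's x, y, z in cm, then the turn, a rotation vector about the tool's x, y, z in degrees, then the finger opening in cm, from 0 to 9.51. A call has exactly 5 rows; each row shifts and turns the pose as measured when the row begins, along the tool's axes as they then stand; what a row does not reach is not made up. A row lasts 1/8 s, in which the tool goes at most 62.5 mm and 10.7 degrees, less where a joint would pass 70% of its speed; a pose out of reach is approached as far as the arm can. A call with a gripper value outside its range is refused whole. The fingers move at their own pace and stop on an object; the grip force is fixed at half the most. Time passes only in rows, so rows that do not move let the fingers close, or fill a call up. It gives the time, the measured TCP pose, the force and the opening at its end, in the units of the state.
- readout.state(): the state, without advancing time (a new reading comes with each control period).
- read_camera(name): name is "scene" or "top"; returns a dict with "img" (420x560x3 uint8, red, green, blue), "vfov" (degrees; the focal length in pixels is half the picture's height over the tangent of half this angle, whatever the lens; pixels are square), "cx", "cy" (the principal point, pixels), "distortion" ([k1, k2, p1, p2, k3] as OpenCV has them; the pictures are not rectified), "rvec" (rotation vector, rad) and "tvec" (3), from world to camera coordinates, as OpenCV has them. Camera axes: x right, y down, z forward; pixel columns grow to the right and rows downward; lengths in mm; the calibration is good to about 2 mm. A picture is of the moment at which its call begins. There is no depth.
- env.job_done(): hands the job in, once; it reports no verdict.
Trained networks look in a picture, given as the dict that the camera call returned (one of the last four; its "shot" number tells which), for a name from the list of things; names that differ only in an ending like _2 or _b are one class to them, and where a whole thing is asked for, a point or a joint stands for the part that bears it (a point fixed in the world has none). Each returns a list of dicts, best first, with "confidence" (0 to 1); they miss things now and then, are a little off and sometimes report something else, mostly with a low value. They report only what shows in the picture. A call takes as long as a camera call. They do not tell look-alikes from the thing itself.
- nets.look_for(picture, thing): "point" ([x, y, z] in mm, in the coordinates of the camera as it stood for that picture, good to about 4 mm: the middle of the surface that is visible of it).
- nets.mark_of(picture, thing): "point" ([x, y, z] in mm, in the coordinates of the camera as it stood for that picture, good to about 4 mm: a listed point, or the origin of a listed thing).
The state is a dict: "t": time; "joints": joint angles; "qvel": joint speeds; "tau": joint torques, N m; "eef_pos": TCP position; "tcp_rot": TCP orientation; "ft_force": force on the tool from outside, world axes, zero at the start; "moment": the same for the moment, N m; "opening": opening from 0.0 (shut) to 1.0 (fully open).
Only numpy, scipy, OpenCV 4.12 (cv2) and the standard library are available. Lean on these libraries where they do the work, as an engineer would, in place of code of your own. Each camera call takes 0.05 s, during which the arm holds its last target. There are 200 camera calls.

## Working session

There is one attempt and no reset: what is moved stays moved. The work goes in short steps, Python scripts to look and compute and a tool call to move; the robot and the scene stay as the last step left them, time stands still between calls to the robot, and variables do not carry over. Pictures are saved under pics/ and viewed, about 8 in all and at most 12, crops included, and the job is handed in when it is done.

Besides the shell and the picture viewer there is one more tool, called after "Call:" by a JSON object that holds its "op" and its "data", one argument or row to a line. apply_moves: Moves the arm, as the interface text tells. Its arguments: {"type":"object","properties":{"increments":{"type":"array"}},"required":["increments"]}

```bash
mkdir -p pics; cat > h.py <<'E'
import numpy as np, cv2
from cell import readout, read_camera, env, nets
from scipy.spatial.transform import Rotation as R
def cam(n,save=None):
    p=read_camera(n)
    if save: cv2.imwrite('pics/'+save,p['img'][:,:,::-1])
    return p
def KD(p):
    f=p['img'].shape[0]/2/np.tan(np.radians(p['vfov'])/2)
    return np.array([[f,0,p['cx']],[0,f,p['cy']],[0,0,1.]]),np.array(p['distortion'],float)
def RT(p): return cv2.Rodrigues(np.array(p['rvec'],float))[0],np.array(p['tvec'],float).ravel()
def w(p,c): r,t=RT(p); return r.T@(np.array(c)-t)
def proj(p,X):
    K,D=KD(p); return cv2.projectPoints(np.array(X,float).reshape(-1,1,3),np.array(p['rvec'],float),np.array(p['tvec'],float),K,D)[0].reshape(-1,2)
def plane(p,uv,z):
    K,D=KD(p); r,t=RT(p)
    q=cv2.undistortPoints(np.array(uv,float).reshape(-1,1,2),K,D).reshape(-1,2)
    d=np.c_[q,np.ones(len(q))]@r; o=-r.T@t
    return o+d*((z-o[2])/d[:,2])[:,None]
def st():
    s=readout.state(); print({k:np.round(s[k],3).tolist() for k in('t','joints','eef_pos','tcp_rot','ft_force','opening')}); return s
E
python3 - <<'E'
from h import *
s=st(); print(env.grip_point_offset); print(R.from_euler('xyz',s['tcp_rot']).as_matrix().round(3))
for c in('scene','top'):
    p=cam(c,c+'1.png'); print(c,-RT(p)[0].T@RT(p)[1],p['vfov'])
    for n in 'rail rail_hole switch switch_face switch_tip knob bezel dish dish_in terminal_block thermostat screwdriver mug jar'.split():
        for d in nets.mark_of(p,n):
            if d['confidence']>.2:
                X=w(p,d['point']); print(n,round(d['confidence'],2),X.round(0),proj(p,X)[0].round(0))
E
```

```text
{'t': 0.0, 'joints': [-1.338, 0.492, 1.559, -0.0, 1.092, -0.106], 'eef_pos': [207.685, -589.215, 214.055], 'tcp_rot': [-1.572, 0.0, -2.803], 'ft_force': [-0.103, 0.384, -0.287], 'opening': 1.0}
18.8
[[-0.943 -0.     0.332]
 [-0.332  0.001 -0.943]
 [-0.    -1.    -0.001]]
scene [ 961.5182356   443.84120353 1104.62091771] 43.56389936423278
rail 0.8 [666. -27.  -3.] [207. 266.]
rail_hole 0.73 [673.  99.  50.] [242. 293.]
switch 0.76 [ 482. -252.   -1.] [199. 166.]
switch_face 0.85 [ 503. -247.   21.] [193. 167.]
switch_face 0.73 [390.   4.   0.] [295. 201.]
switch_tip 0.74 [ 528. -233.   20.] [190. 176.]
switch_tip 0.59 [672. 102.  50.] [244. 294.]
knob 0.8 [337.  95.  -1.] [337. 209.]
knob 0.78 [275. 260.   3.] [405. 231.]
knob 0.64 [468.  93.   2.] [301. 242.]
knob 0.53 [367. -69.  -2.] [280. 179.]
knob 0.22 [491. -94.   1.] [239. 203.]
bezel 0.51 [490. -92.   1.] [240. 203.]
bezel 0.23 [389.   6.   1.] [296. 201.]
dish 0.69 [461. 257.   1.] [357. 282.]
dish 0.34 [433. 416.  -3.] [418. 318.]
dish_in 0.66 [461. 259.   9.] [358. 282.]
terminal_block 0.5 [390.   7.   2.] [296. 201.]
ther
[... 554 characters left out ...]
 -234.   25.] [346. 203.]
knob 0.74 [276. 262.   3.] [178. 283.]
knob 0.56 [369. -68.  -5.] [289. 255.]
knob 0.53 [473.  97.  -5.] [236. 219.]
knob 0.42 [339.  96.   1.] [234. 264.]
bezel 0.73 [485. -94.   1.] [299. 217.]
dish 0.74 [459. 258.   2.] [182. 222.]
dish_in 0.76 [462. 259.   4.] [182. 221.]
terminal_block 0.62 [393.   9.  -4.] [264. 246.]
terminal_block 0.26 [ 432. -427.    1.] [409. 237.]
thermostat 0.62 [ 384. -169.   -3.] [323. 251.]
thermostat 0.31 [442. 427.  -3.] [126. 226.]
screwdriver 0.53 [359. 194.  -2.] [202. 256.]
mug 0.96 [437. 427.   2.] [126. 228.]
jar 0.74 [ 504. -241.   16.] [348. 211.]
jar 0.73 [ 429. -429.   -0.] [409. 238.]
jar 0.28 [359. 193.  -2.] [202. 256.]
```

```bash
python3 - <<'E'
import cv2
a=cv2.imread('pics/scene1.png')[80:400,100:500]; cv2.imwrite('pics/sc.png',cv2.resize(a,(750,600),interpolation=3))
a=cv2.imread('pics/top1.png')[110:310,90:450]; cv2.imwrite('pics/tc.png',cv2.resize(a,(800,444),interpolation=3))
E
```

```text
(no output)
```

View pics/sc.png

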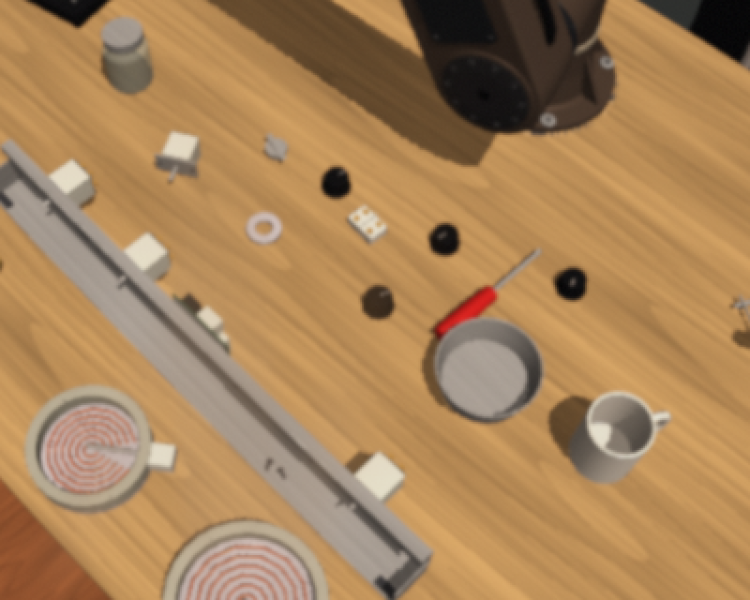

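View pics/tc.png

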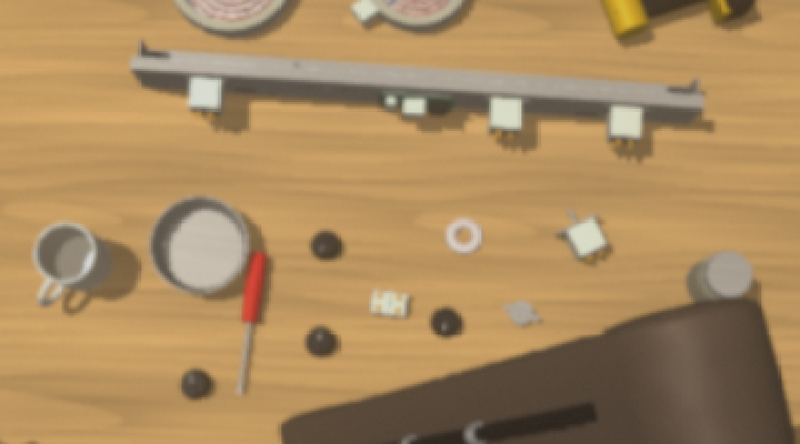

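Knob-like things in the scene picture (full-image px): (301,242) at about 480 mm from the base, (405,231) at 380, (280,179) at 374, (337,209) at 351, plus something dark at the crop's left edge, about (100,221), to check. I choose (301,242), the farthest. The dish is at (357,282), the bezel at (240,203), and the switch at (193,167).

```bash
python3 - <<'E'
from h import *
a=cv2.imread('pics/scene1.png')
l=cv2.resize(a[100:320,0:120],None,fx=2.7,fy=2.7,interpolation=3)
k=cv2.resize(a[215:270,265:365],None,fx=4.5,fy=4.5,interpolation=3)
o=np.zeros((600,800,3),np.uint8); o[:l.shape[0],:l.shape[1]]=l; o[:k.shape[0],330:330+k.shape[1]]=k
s=cv2.resize(a[145:195,170:260],None,fx=5,fy=5,interpolation=3); o[260:260+s.shape[0],330:330+s.shape[1]]=s
cv2.imwrite('pics/crop2.png',o)
acc={}
for i in range(6):
  for c in('scene','top'):
    p=cam(c)
    for n in 'rail rail_hole switch switch_face switch_tip knob bezel dish'.split():
        for d in nets.mark_of(p,n):
            if d['confidence']>.3: acc.setdefault((n,c),[]).append(w(p,d['point']))
exp=dict(rail=(667,-25),rail_hole=(676,100),switch=(485,-253),switch_face=(504,-244),switch_tip=(527,-234),knob=(470,95),bezel=(487,-93),dish=(460,258))
for (n,c),v in acc.items():
    v=np.array(v); g=v[np.linalg.norm(v[:,:2]-exp[n],axis=1)<15]; print(n,c,len(g),g.mean(0).round(1),g.std(0).round(1))
E
```

```text
rail scene 6 [669.3 -25.   -2.3] [1.6 0.8 1.8]
rail_hole scene 6 [672.7 100.1  50.2] [1.6 0.6 0.8]
switch scene 6 [ 4.844e+02 -2.548e+02 -4.000e-01] [2.2 1.4 1.8]
switch_face scene 6 [ 505.7 -245.3   18.9] [1.6 1.6 1.7]
switch_tip scene 6 [ 527.3 -230.7   20. ] [0.9 1.3 0.8]
knob scene 6 [469.3  92.6   1.7] [1.6 1.8 1.7]
bezel scene 6 [487.4 -92.2   1. ] [1.9 1.8 1. ]
dish scene 5 [462.3 258.9   2.5] [1.2 1.2 1.1]
rail top 5 [667.3 -20.7  -1.8] [1.4 1.4 0.3]
rail_hole top 6 [676.6 100.8  55.4] [0.7 1.1 1.3]
switch top 6 [ 4.860e+02 -2.533e+02 -4.000e-01] [0.4 1.3 1.1]
switch_face top 6 [ 504.9 -240.8   16.1] [1.  1.2 1.7]
switch_tip top 6 [ 524.7 -229.4   22. ] [1.7 1.5 1.2]
knob top 6 [469.1  96.6  -3.1] [1.8 1.  1.3]
bezel top 6 [ 4.844e+02 -9.250e+01 -2.000e-01] [0.9 0.4 0.8]
dish top 6 [461.5 258.8  -0.6] [1.3 1.2 1.7]
```

View pics/crop2.png

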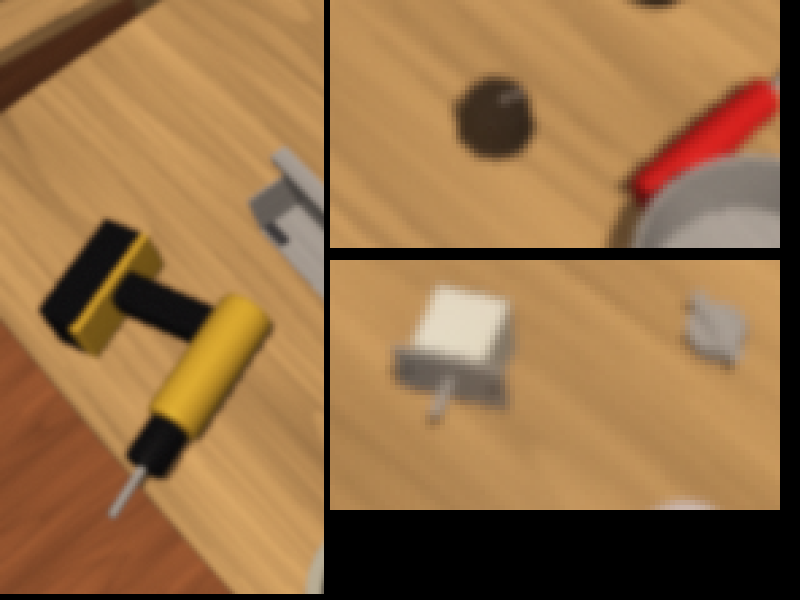

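The left-edge object is a drill and lies beyond the rail. The chosen knob at (301,242) has the pointer ridge and is the farthest, so I keep it. I start with the bezel.

```bash
cat >> h.py <<'E'
def go(xyz,yaw=None,n=5):
    """tool increments (cm, deg) from the present pose to a TCP position with tool pointing down and tool x at yaw deg"""
    s=st(); M=R.from_euler('xyz',s['tcp_rot']); P=np.array(s['eef_pos'])
    if yaw is None: T=M
    else:
        a=np.radians(yaw); x=np.array([np.cos(a),np.sin(a),0]); y=np.array([0,0,-1.]); T=R.from_matrix(np.c_[x,y,np.cross(x,y)])
    rv=(M.inv()*T).as_rotvec(); d=(np.array(xyz)-P)/n
    x=M.as_matrix()[:,0]; print('yaw',np.degrees(np.arctan2(x[1],x[0])).round(2),'total mm',(d*n).round(1),'deg',np.degrees(rv).round(2))
    for i in range(n):
        Mi=M*R.from_rotvec(rv*i/n); print((Mi.inv().apply(d)/10).round(2).tolist(),np.degrees(rv/n).round(2).tolist())
E
echo
```

Call:
{"op": "apply_moves", "data": {
  "increments": [
    [[-4.3, 1.0, -3.8], [0, 0, 0], 7.5],
    [[-4.3, 1.0, -3.8], [0, 0, 0], 7.5],
    [[-4.3, 1.0, -3.8], [0, 0, 0], 7.5],
    [[-4.3, 1.0, -3.8], [0, 0, 0], 7.5],
    [[-4.3, 1.0, -3.8], [0, 0, 0], 7.5]
  ]
}}

```text
t: 7.52
eef_pos: [349.7, -335.5, 163.2]
tcp_rot: [-1.567, 0.0, -2.809]
ft_force: [0.6, -0.5, -0.1]
opening: 0.788
```

Call:
{"op": "apply_moves", "data": {
  "increments": [
    [[-4.3, 1.0, -3.8], [0, 0, 0], 7.5],
    [[-4.3, 1.0, -3.8], [0, 0, 0], 7.5],
    [[-4.3, 1.0, -3.8], [0, 0, 0], 7.5],
    [[-4.3, 1.0, -3.8], [0, 0, 0], 7.5],
    [[-4.3, 1.0, -3.8], [0, 0, 0], 7.5]
  ]
}}

```text
t: 8.15
eef_pos: [495.5, -77.9, 112.3]
tcp_rot: [-1.564, 0.003, -2.81]
ft_force: [1.0, -1.8, -0.5]
opening: 0.791
```

```bash
python3 -c "
from h import *
go((486,-92,4),-160)"
```

```text
{'t': 8.15, 'joints': [-0.286, 0.458, 1.971, -0.006, 0.707, 0.958], 'eef_pos': [495.474, -77.895, 112.256], 'tcp_rot': [-1.564, 0.003, -2.81], 'ft_force': [0.985, -1.834, -0.53], 'opening': 0.791}
yaw -161.01 total mm [  -9.5  -14.1 -108.3] deg [-0.4  -1.01 -0.18]
[0.28, 2.17, 0.19] [-0.08, -0.2, -0.04]
[0.28, 2.17, 0.19] [-0.08, -0.2, -0.04]
[0.28, 2.17, 0.19] [-0.08, -0.2, -0.04]
[0.28, 2.17, 0.2] [-0.08, -0.2, -0.04]
[0.28, 2.17, 0.2] [-0.08, -0.2, -0.04]
```

Call:
{"op": "apply_moves", "data": {
  "increments": [
    [[0.7, 2.5, 0.5], [0, -0.5, 0], 7.5],
    [[0.5, 2.5, 0.3], [0, -0.5, 0], 7.5],
    [[0.2, 2.5, 0.2], [0, 0, 0], 7.5],
    [[0, 1.5, 0], [0, 0, 0], 7.5],
    [[0, 0, 0], [0, 0, 0], 7.5]
  ]
}}

```text
t: 8.78
eef_pos: [488.6, -88.1, 19.6]
tcp_rot: [-1.563, 0.005, -2.783]
ft_force: [0.1, -0.5, -0.5]
opening: 0.787
```

```bash
python3 -c "
from h import *
go((486,-92,3),-160)"
```

```text
{'t': 8.775, 'joints': [-0.31, 0.615, 2.047, -0.007, 0.471, 0.909], 'eef_pos': [488.619, -88.075, 19.586], 'tcp_rot': [-1.563, 0.005, -2.783], 'ft_force': [0.097, -0.529, -0.48], 'opening': 0.787}
yaw -159.47 total mm [ -2.6  -3.9 -16.6] deg [-0.46  0.53 -0.28]
[0.08, 0.33, 0.05] [-0.09, 0.11, -0.06]
[0.08, 0.33, 0.05] [-0.09, 0.11, -0.06]
[0.08, 0.33, 0.05] [-0.09, 0.11, -0.06]
[0.08, 0.33, 0.05] [-0.09, 0.11, -0.06]
[0.08, 0.33, 0.06] [-0.09, 0.11, -0.06]
```

Call:
{"op": "apply_moves", "data": {
  "increments": [
    [[0.3, 1.2, 0.2], [0, 0, 0], 7.5],
    [[0.1, 0.4, 0.05], [0, 0, 0], 7.5],
    [[0, 0, 0], [0, 0, 0], 3.0],
    [[0, 0, 0], [0, 0, 0], 3.0],
    [[0, 0, 0], [0, 0, 0], 3.0]
  ]
}}

```text
t: 9.4
eef_pos: [486.6, -92.5, 4.3]
tcp_rot: [-1.561, 0.007, -2.783]
ft_force: [0.3, -0.8, 0.3]
opening: 0.531
```

Call:
{"op": "apply_moves", "data": {
  "increments": [
    [[0, 0, 0], [0, 0, 0], 3.0],
    [[0, -1, 0], [0, 0, 0], 3.0],
    [[0, -3, 0], [0, 0, 0], 3.0],
    [[0, -4, 0], [0, 0, 0], 3.0],
    [[0, -4, 0], [0, 0, 0], 3.0]
  ]
}}

```text
t: 10.02
eef_pos: [484.3, -91.3, 127.4]
tcp_rot: [-1.564, 0.004, -2.783]
ft_force: [0.0, 0.4, 0.2]
opening: 0.479
```

```bash
python3 -c "
from h import *
go((462,259,100),-160,8)"
```

```text
{'t': 10.025, 'joints': [-0.319, 0.423, 1.978, -0.005, 0.733, 0.897], 'eef_pos': [484.261, -91.257, 127.412], 'tcp_rot': [-1.564, 0.004, -2.783], 'ft_force': [0.048, 0.375, 0.239], 'opening': 0.479}
yaw -159.46 total mm [-22.3 350.3 -27.4] deg [-0.4   0.54 -0.21]
[-1.27, 0.32, -4.2] [-0.05, 0.07, -0.03]
[-1.27, 0.32, -4.2] [-0.05, 0.07, -0.03]
[-1.26, 0.32, -4.2] [-0.05, 0.07, -0.03]
[-1.26, 0.33, -4.2] [-0.05, 0.07, -0.03]
[-1.26, 0.33, -4.2] [-0.05, 0.07, -0.03]
[-1.25, 0.33, -4.21] [-0.05, 0.07, -0.03]
[-1.25, 0.34, -4.21] [-0.05, 0.07, -0.03]
[-1.24, 0.34, -4.21] [-0.05, 0.07, -0.03]
```

Call:
{"op": "apply_moves", "data": {
  "increments": [
    [[-1.6, 0, -5.2], [0, 0, 0], 3.0],
    [[-1.6, 0, -5.2], [0, 0, 0], 3.0],
    [[-1.6, 0, -5.2], [0, 0, 0], 3.0],
    [[-1.6, 0, -5.2], [0, 0, 0], 3.0],
    [[-1.6, 0, -5.2], [0, 0, 0], 3.0]
  ]
}}

```text
t: 10.65
eef_pos: [470.2, 184.7, 132.8]
tcp_rot: [-1.559, 0.014, -2.79]
ft_force: [0.7, -0.1, -0.7]
opening: 0.484
```

Call:
{"op": "apply_moves", "data": {
  "increments": [
    [[-1.6, 0.2, -5.2], [0, 0, 0], 3.0],
    [[-0.7, 0.5, -2.4], [0, 0, 0], 3.0],
    [[0, 0, 0], [0, 0, 0], 3.0],
    [[0, 0, 0], [0, 0, 0], 3.0],
    [[0, 0, 0], [0, 0, 0], 3.0]
  ]
}}

```text
t: 11.28
eef_pos: [464.3, 268.3, 128.0]
tcp_rot: [-1.559, 0.017, -2.786]
ft_force: [-0.4, 0.2, 0.1]
opening: 0.488
```

```bash
python3 -c "
from h import *
p=cam('scene','s3.png')
a=p['img'][180:330,270:430,::-1]; cv2.imwrite('pics/s3c.png',cv2.resize(a,None,fx=3.75,fy=3.75,interpolation=3))
go((462,259,40),-160,5)"
```

```text
{'t': 11.325, 'joints': [0.407, 0.471, 1.879, -0.019, 0.775, 1.636], 'eef_pos': [464.386, 268.26, 128.02], 'tcp_rot': [-1.559, 0.017, -2.786], 'ft_force': [0.151, -0.228, 0.206], 'opening': 0.483}
yaw -159.65 total mm [ -2.4  -9.3 -88. ] deg [-0.7   0.35 -0.95]
[0.14, 1.76, 0.14] [-0.14, 0.07, -0.19]
[0.13, 1.76, 0.14] [-0.14, 0.07, -0.19]
[0.13, 1.76, 0.14] [-0.14, 0.07, -0.19]
[0.12, 1.76, 0.15] [-0.14, 0.07, -0.19]
[0.11, 1.76, 0.15] [-0.14, 0.07, -0.19]
```

View pics/s3c.png

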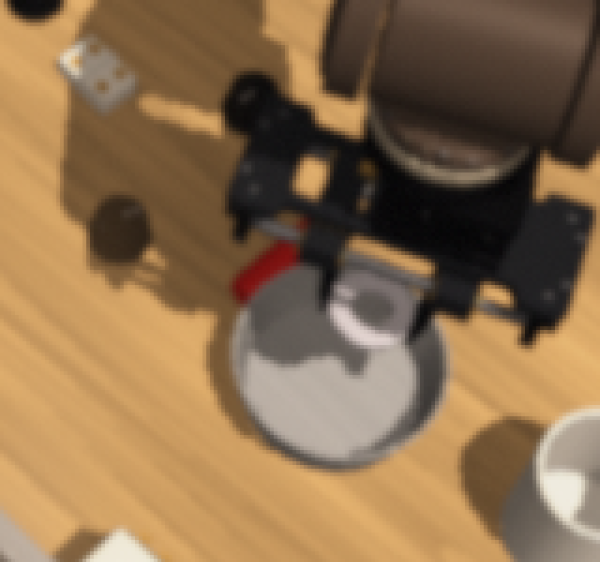

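The ring is held between the fingers (crop pixel 370,305), above the dish. Now I lower and release it.

Call:
{"op": "apply_moves", "data": {
  "increments": [
    [[0.4, 3, 0.4], [0, 0, 0], 3.0],
    [[0.2, 3, 0.4], [0, 0, 0], 3.0],
    [[0, 2.4, 0.1], [0, 0, 0], 3.0],
    [[0, 0.4, 0], [0, 0, 0], 3.0],
    [[0, 0, 0], [0, 0, 0], 6.5]
  ]
}}

```text
t: 11.95
eef_pos: [465.8, 253.8, 39.9]
tcp_rot: [-1.559, 0.02, -2.792]
ft_force: [0.9, 0.2, 0.5]
opening: 0.544
```

Call:
{"op": "apply_moves", "data": {
  "increments": [
    [[0, 0, 0], [0, 0, 0], 6.5],
    [[0, 0, 0], [0, 0, 0], 6.5],
    [[0, -3.5, 0], [0, 0, 0], 6.5],
    [[0, -4, 0], [0, 0, 0], 6.5],
    [[0, -1, 1], [0, 0, 0], 6.5]
  ]
}}

```text
t: 12.58
eef_pos: [467.6, 245.1, 129.6]
tcp_rot: [-1.559, 0.023, -2.791]
ft_force: [0.0, -0.4, 0.5]
opening: 0.686
```

```bash
python3 -c "
from h import *
go((469,94.5,60),-160,5)"
```

```text
{'t': 12.575, 'joints': [0.364, 0.457, 1.902, -0.018, 0.76, 1.597], 'eef_pos': [467.616, 245.103, 129.613], 'tcp_rot': [-1.559, 0.023, -2.791], 'ft_force': [0.008, -0.357, 0.521], 'opening': 0.686}
yaw -159.91 total mm [   1.4 -150.6  -69.6] deg [-0.69  0.09 -1.3 ]
[1.04, 1.4, 2.82] [-0.14, 0.02, -0.26]
[1.03, 1.4, 2.83] [-0.14, 0.02, -0.26]
[1.03, 1.4, 2.83] [-0.14, 0.02, -0.26]
[1.02, 1.4, 2.83] [-0.14, 0.02, -0.26]
[1.01, 1.39, 2.84] [-0.14, 0.02, -0.26]
```

Call:
{"op": "apply_moves", "data": {
  "increments": [
    [[1.7, 0, 4.7], [0, 0, -0.5], 6.5],
    [[1.7, 0.5, 4.7], [0, 0, -0.5], 6.5],
    [[1.5, 3, 3.9], [-0.3, 0, -0.3], 6.5],
    [[0.2, 3, 0.8], [-0.3, 0, 0], 6.5],
    [[0, 0, 0], [0, 0, 0], 6.5]
  ]
}}

```text
t: 13.2
eef_pos: [469.2, 88.7, 64.5]
tcp_rot: [-1.569, 0.003, -2.791]
ft_force: [0.0, -0.2, 0.6]
opening: 0.684
```

```bash
python3 -c "
from h import *
go((469,94.5,5),-160,3)"
```

```text
{'t': 13.2, 'joints': [0.049, 0.516, 2.064, -0.002, 0.559, 1.27], 'eef_pos': [469.248, 88.689, 64.51], 'tcp_rot': [-1.569, 0.003, -2.791], 'ft_force': [0.05, -0.175, 0.571], 'opening': 0.684}
yaw -159.9 total mm [ -0.2   5.8 -59.5] deg [-0.11  0.1  -0.17]
[-0.05, 1.98, -0.19] [-0.04, 0.03, -0.06]
[-0.05, 1.98, -0.19] [-0.04, 0.03, -0.06]
[-0.06, 1.98, -0.19] [-0.04, 0.03, -0.06]
```

Call:
{"op": "apply_moves", "data": {
  "increments": [
    [[-0.2, 2.0, -0.5], [0, 0, 0], 6.5],
    [[0, 2.3, -0.1], [0, 0, 0], 6.5],
    [[0, 1.3, 0], [0, 0, 0], 6.5],
    [[0, 0, 0], [0, 0, 0], 2.0],
    [[0, 0, 0], [0, 0, 0], 2.0]
  ]
}}

```text
t: 13.82
eef_pos: [471.0, 96.6, 10.5]
tcp_rot: [-1.567, 0.007, -2.789]
ft_force: [-0.2, 0.6, -0.9]
opening: 0.53
```

Call:
{"op": "apply_moves", "data": {
  "increments": [
    [[0, 0, 0], [0, 0, 0], 2.0],
    [[0, 0, 0], [0, 0, 0], 2.0],
    [[0, -3, 0], [0, 0, 0], 2.0],
    [[0, -5, 0], [0, 0, 0], 2.0],
    [[0, -4, 0], [0, 0, 0], 2.0]
  ]
}}

```text
t: 14.45
eef_pos: [469.2, 96.5, 133.2]
tcp_rot: [-1.568, 0.004, -2.789]
ft_force: [0.4, -0.3, -0.1]
opening: 0.358
```

```bash
python3 -c "
from h import *
go((470,250,110),-160,3)"
```

```text
{'t': 14.45, 'joints': [0.066, 0.399, 2.002, -0.002, 0.737, 1.285], 'eef_pos': [469.246, 96.509, 133.178], 'tcp_rot': [-1.568, 0.004, -2.789], 'ft_force': [0.411, -0.27, -0.062], 'opening': 0.358}
yaw -159.81 total mm [  0.8 153.5 -23.2] deg [-0.14  0.19 -0.2 ]
[-1.79, 0.77, -4.8] [-0.05, 0.06, -0.07]
[-1.78, 0.77, -4.8] [-0.05, 0.06, -0.07]
[-1.78, 0.77, -4.8] [-0.05, 0.06, -0.07]
```

Call:
{"op": "apply_moves", "data": {
  "increments": [
    [[-1.9, 0, -5.0], [0, 0, 0], 2.0],
    [[-1.9, 0, -5.0], [0, 0, 0], 2.0],
    [[-1.7, 0, -4.5], [0, 0, 0], 2.0],
    [[0, 2.5, 0], [0, 0, 0], 2.0],
    [[0, 3.5, 0], [0, 0, 0], 2.0]
  ]
}}

```text
t: 15.08
eef_pos: [474.8, 257.1, 79.3]
tcp_rot: [-1.567, 0.018, -2.791]
ft_force: [0.7, 0.2, -1.2]
opening: 0.361
```

Call:
{"op": "apply_moves", "data": {
  "increments": [
    [[0, 3.0, 0], [0, 0, 0], 2.0],
    [[0, 1.0, 0], [0, 0, 0], 2.0],
    [[0, 0, 0], [0, 0, 0], 6.0],
    [[0, 0, 0], [0, 0, 0], 6.0],
    [[0, 0, 0], [0, 0, 0], 6.0]
  ]
}}

```text
t: 15.7
eef_pos: [475.6, 257.4, 39.4]
tcp_rot: [-1.567, 0.019, -2.791]
ft_force: [0.2, -0.8, 0.7]
opening: 0.602
```

Call:
{"op": "apply_moves", "data": {
  "increments": [
    [[0, -4, 0], [0, 0, 0], 6.0],
    [[0, -5, 0], [0, 0, 0], 6.0],
    [[0, -5, 0], [0, 0, 0], 7.0],
    [[2.0, 0, 5.5], [0, 0, 0], 7.0],
    [[2.0, 0, 5.5], [0, 0, 0], 7.0]
  ]
}}

```text
t: 16.32
eef_pos: [473.9, 140.1, 187.2]
tcp_rot: [-1.566, 0.026, -2.785]
ft_force: [2.5, -0.2, 0.6]
opening: 0.735
```

```bash
python3 -c "
from h import *
p=cam('scene','s4.png')
a=p['img'][180:330,270:430,::-1]; cv2.imwrite('pics/s4c.png',cv2.resize(a,None,fx=3.75,fy=3.75,interpolation=3))
go((486,-254,100),-150,6)"
```

```text
{'t': 16.375, 'joints': [0.144, 0.329, 1.925, -0.0, 0.862, 1.361], 'eef_pos': [473.841, 135.126, 187.336], 'tcp_rot': [-1.565, 0.025, -2.788], 'ft_force': [1.986, -2.39, 1.278], 'opening': 0.738}
yaw -159.73 total mm [  12.2 -389.1  -87.3] deg [-0.45 -9.73 -1.42]
[2.09, 1.44, 6.15] [-0.07, -1.62, -0.24]
[2.26, 1.44, 6.09] [-0.07, -1.62, -0.24]
[2.43, 1.44, 6.02] [-0.07, -1.62, -0.24]
[2.59, 1.44, 5.95] [-0.07, -1.62, -0.24]
[2.75, 1.45, 5.88] [-0.07, -1.62, -0.24]
[2.91, 1.45, 5.8] [-0.07, -1.62, -0.24]
```

View pics/s4c.png

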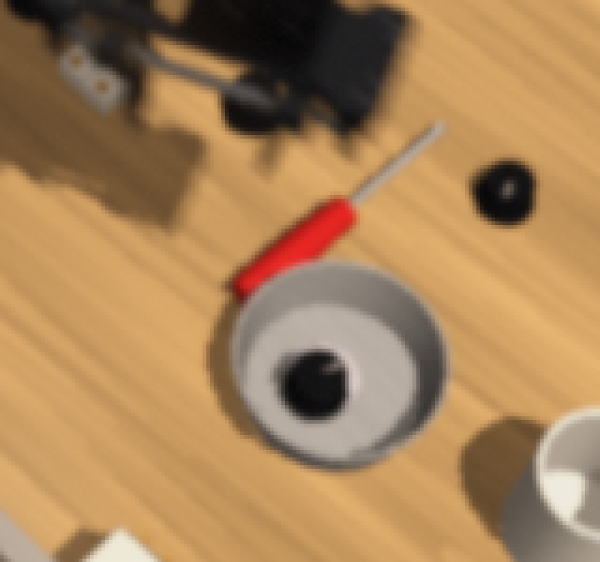

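Knob and ring lie in the dish (knob at crop 315,380, resting on the ring). Meanwhile I check my rail and switch pose hypotheses by overlaying models on the first pictures.

```bash
cat > ov.py <<'E'
from h import *
import json
def box(o,yaw,pts):
    a=np.radians(yaw); M=np.array([[np.cos(a),-np.sin(a),0],[np.sin(a),np.cos(a),0],[0,0,1]]); return np.array(pts,float)@M.T+np.array(o)
def draw(img,p,X,S,off,col,closed=False):
    uv=(proj(p,X)-off)*S+S/2-.5; cv2.polylines(img,[np.round(uv*16).astype(np.int32).reshape(-1,1,2)],closed,col,1,cv2.LINE_AA,4)
E
python3 - <<'E'
from ov import *
ry=-3; hole=np.array([675,100.5,55]); a=np.radians(ry); ro=hole-[-np.sin(a)*120,np.cos(a)*120,55]; print(ro)
o=np.zeros((600,800,3),np.uint8)
P={c:cam(c) for c in('scene','top')}
def tile(c,x0,y0,ww,hh,S,ox,oy):
    a=cv2.resize(cv2.imread(f'pics/{c}1.png')[y0:y0+hh,x0:x0+ww],None,fx=S,fy=S,interpolation=3); p=P[c]; off=np.array([x0,y0])
    draw(a,p,box(ro,ry,[(0,-380,0),(0,380,0),(0,380,85),(0,-380,85)]),S,off,(0,0,255),True)
    for y in(-280,-120,280): draw(a,p,box(ro,ry,[(-43,y-20,75),(-43,y+20,75),(-3,y+20,75),(-3,y-20,75)]),S,off,(255,0,0),True)
    draw(a,p,box((485.5,-254,0),30,[(-20,-20,40),(-20,20,40),(20,20,40),(20,-20,40)]),S,off,(255,0,0),True)
    draw(a,p,box((485.5,-254,20),30,[(23,0,0),(47,0,0)]),S,off,(0,255,0))
    draw(a,p,box((485.5,-254,0),30,[(23,-30,4),(23,30,4),(23,30,36),(23,-30,36)]),S,off,(0,0,255),True)
    o[oy:oy+a.shape[0],ox:ox+a.shape[1]]=a
tile('top',140,130,266,50,3,0,0)
tile('top',325,190,50,50,6,0,155)
tile('scene',170,140,60,50,6,310,155)
tile('scene',95,150,240,215,1,0,460) if 0 else None
tile('scene',100,155,110,46,3,0,460); tile('scene',225,275,120,46,3,335,460)
cv2.imwrite('pics/ov1.png',o)
E
```

```text
[668.71968525 -19.33554417   0.        ]
```

View pics/ov1.png

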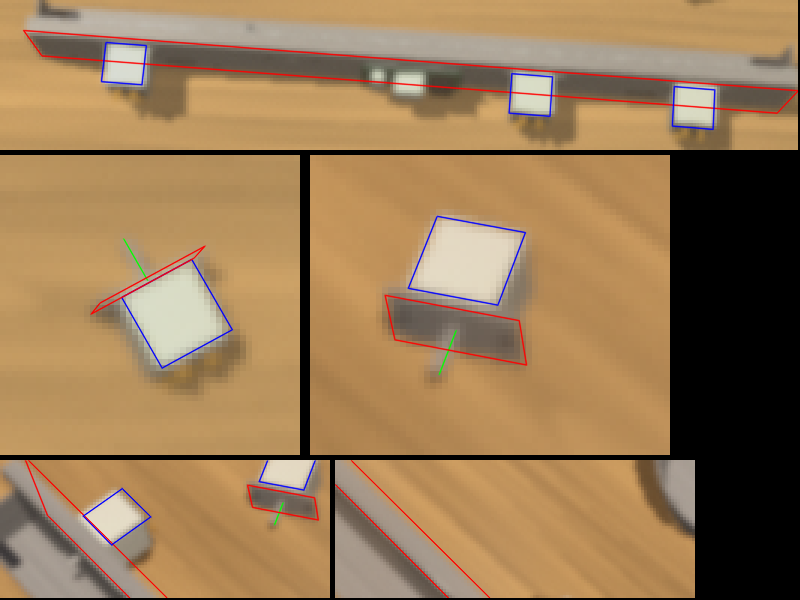

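Call:
{"op": "apply_moves", "data": {
  "increments": [
    [[2.1, 0, 5.5], [0, -1.5, -0.2], 7.0],
    [[2.1, 0, 5.5], [0, -1.5, -0.2], 7.0],
    [[2.1, 0, 5.5], [0, -1.5, -0.2], 7.0],
    [[2.1, 0, 5.5], [0, -1.5, -0.2], 7.0],
    [[2.1, 1, 5.5], [0, -1.5, -0.2], 7.0]
  ]
}}

```text
t: 17.1
eef_pos: [489.5, -156.3, 179.5]
tcp_rot: [-1.561, 0.012, -2.646]
ft_force: [1.4, 0.8, 0.8]
opening: 0.738
```

Overlays (rail yaw −3°, switch yaw 30°) sit on the image edges to about a pixel: the rail-mounted switches and the rail's upper edge in the top view, and the loose switch in both views. Next is the switch.

```bash
python3 -c "
from h import *
go((483.5,-255,90),-150,4)"
```

```text
{'t': 17.1, 'joints': [-0.44, 0.371, 1.88, 0.005, 0.875, 0.632], 'eef_pos': [489.53, -156.293, 179.536], 'tcp_rot': [-1.561, 0.012, -2.646], 'ft_force': [1.373, 0.759, 0.787], 'opening': 0.738}
yaw -151.59 total mm [ -6.  -98.7 -89.5] deg [-0.59 -1.59 -0.7 ]
[1.33, 2.24, 2.08] [-0.15, -0.4, -0.17]
[1.34, 2.24, 2.07] [-0.15, -0.4, -0.17]
[1.35, 2.24, 2.07] [-0.15, -0.4, -0.17]
[1.36, 2.24, 2.07] [-0.15, -0.4, -0.17]
```

Call:
{"op": "apply_moves", "data": {
  "increments": [
    [[1.6, 2.4, 2.6], [-0.2, -0.5, -0.2], 7.0],
    [[1.5, 2.4, 2.4], [-0.2, -0.5, -0.2], 7.0],
    [[1.3, 2.2, 2.0], [-0.2, -0.5, -0.2], 7.0],
    [[0.8, 1.7, 1.0], [0, 0, 0], 7.0],
    [[0, 0, 0], [0, 0, 0], 7.0]
  ]
}}

```text
t: 17.73
eef_pos: [486.6, -255.1, 90.8]
tcp_rot: [-1.569, 0.004, -2.62]
ft_force: [0.2, 0.2, -0.4]
opening: 0.731
```

```bash
python3 -c "
from h import *
go((483.5,-255,5),-150,4)"
```

```text
{'t': 17.725, 'joints': [-0.604, 0.544, 1.871, 0.004, 0.722, 0.442], 'eef_pos': [486.61, -255.101, 90.826], 'tcp_rot': [-1.569, 0.004, -2.62], 'ft_force': [0.196, 0.242, -0.374], 'opening': 0.731}
yaw -150.1 total mm [ -3.1   0.1 -85.8] deg [-0.13 -0.1  -0.21]
[0.07, 2.15, -0.05] [-0.03, -0.03, -0.05]
[0.07, 2.15, -0.04] [-0.03, -0.03, -0.05]
[0.07, 2.15, -0.04] [-0.03, -0.03, -0.05]
[0.07, 2.15, -0.04] [-0.03, -0.03, -0.05]
```

Call:
{"op": "apply_moves", "data": {
  "increments": [
    [[0.2, 2.5, -0.1], [0, 0, 0], 7.0],
    [[0.1, 2.5, -0.1], [0, 0, 0], 7.0],
    [[0, 2.0, 0], [0, 0, 0], 7.0],
    [[0, 1.2, 0], [0, 0, 0], 7.0],
    [[0, 0.4, 0], [0, 0, 0], 7.0]
  ]
}}

```text
t: 18.35
eef_pos: [487.0, -251.3, 7.2]
tcp_rot: [-1.563, 0.007, -2.616]
ft_force: [0.4, -0.5, 0.3]
opening: 0.736
```

```bash
python3 -c "
from h import *
go((483.5,-255,5),-150,1)"
```

```text
{'t': 18.35, 'joints': [-0.598, 0.677, 1.927, 0.006, 0.527, 0.442], 'eef_pos': [486.978, -251.293, 7.169], 'tcp_rot': [-1.563, 0.007, -2.616], 'ft_force': [0.404, -0.466, 0.329], 'opening': 0.736}
yaw -149.9 total mm [-3.5 -3.7 -2.2] deg [-0.46  0.1  -0.4 ]
[0.49, 0.21, 0.14] [-0.46, 0.1, -0.4]
```

Call:
{"op": "apply_moves", "data": {
  "increments": [
    [[0.5, 0.1, 0.15], [-0.4, 0, -0.4], 7.0],
    [[0.1, 0.1, 0], [0, 0, 0], 7.0],
    [[0, 0, 0], [0, 0, 0], 3.0],
    [[0, 0, 0], [0, 0, 0], 3.0],
    [[0, 0, 0], [0, 0, 0], 3.0]
  ]
}}

```text
t: 18.98
eef_pos: [483.1, -256.2, 7.0]
tcp_rot: [-1.568, 0.001, -2.616]
ft_force: [0.1, -0.6, 0.9]
opening: 0.478
```

Call:
{"op": "apply_moves", "data": {
  "increments": [
    [[0, 0, 0], [0, 0, 0], 3.0],
    [[0, 0, 0], [0, 0, 0], 3.0],
    [[0, 0, 0], [0, 0, 0], 3.0],
    [[0, 0, 0], [0, 0, 0], 3.0],
    [[0, 0, 0], [0, 0, 0], 3.0]
  ]
}}

```text
t: 19.6
eef_pos: [483.1, -256.2, 7.0]
tcp_rot: [-1.568, 0.001, -2.616]
ft_force: [-0.9, -0.5, -0.3]
opening: 0.421
```

```bash
python3 -c "
from h import *
s=st(); print(s['moment'])"
```

```text
{'t': 19.6, 'joints': [-0.608, 0.678, 1.925, -0.001, 0.536, 0.438], 'eef_pos': [483.075, -256.18, 7.029], 'tcp_rot': [-1.568, 0.001, -2.616], 'ft_force': [-0.932, -0.511, -0.273], 'opening': 0.421}
[-0.07277815 -0.00911959 -0.02441821]
```

Call:
{"op": "apply_moves", "data": {
  "increments": [
    [[0, -2, 0], [0, 0, 0], 3.0],
    [[0, -3, 0], [0, 0, 0], 3.0],
    [[0, -3, 0], [0, 0, 0], 3.0],
    [[0, -3, 0], [0, 0, 0], 3.0],
    [[0, 0, 0], [0, 0, 0], 3.0]
  ]
}}

```text
t: 20.23
eef_pos: [482.3, -255.5, 119.1]
tcp_rot: [-1.57, -0.0, -2.616]
ft_force: [-0.5, -0.1, -0.6]
opening: 0.418
```

```bash
python3 -c "
from h import *
go((570,106,120),-183,10)"
```

```text
{'t': 20.225, 'joints': [-0.608, 0.5, 1.855, -0.001, 0.786, 0.438], 'eef_pos': [482.313, -255.508, 119.136], 'tcp_rot': [-1.57, -0.0, -2.616], 'ft_force': [-0.514, -0.095, -0.553], 'opening': 0.418}
yaw -149.9 total mm [ 87.7 361.5   0.9] deg [-0.04 33.1   0.  ]
[-2.57, -0.01, -2.69] [-0.0, 3.31, 0.0]
[-2.41, -0.01, -2.83] [-0.0, 3.31, 0.0]
[-2.24, -0.01, -2.97] [-0.0, 3.31, 0.0]
[-2.07, -0.01, -3.09] [-0.0, 3.31, 0.0]
[-1.89, -0.01, -3.21] [-0.0, 3.31, 0.0]
[-1.7, -0.01, -3.31] [-0.0, 3.31, 0.0]
[-1.51, -0.01, -3.4] [-0.0, 3.31, 0.0]
[-1.31, -0.01, -3.48] [-0.0, 3.31, 0.0]
[-1.1, -0.01, -3.55] [-0.0, 3.31, 0.0]
[-0.9, -0.01, -3.61] [-0.0, 3.31, 0.0]
```

Call:
{"op": "apply_moves", "data": {
  "increments": [
    [[-2.6, 0, -2.7], [0, 3.3, 0], 3.0],
    [[-2.4, 0, -2.8], [0, 3.3, 0], 3.0],
    [[-2.2, 0, -3.0], [0, 3.3, 0], 3.0],
    [[-2.1, 0, -3.1], [0, 3.3, 0], 3.0],
    [[-1.9, 0, -3.2], [0, 3.3, 0], 3.0]
  ]
}}

```text
t: 20.85
eef_pos: [525.7, -71.1, 113.6]
tcp_rot: [-1.573, -0.005, -2.918]
ft_force: [1.0, -0.9, -1.4]
opening: 0.422
```

Call:
{"op": "apply_moves", "data": {
  "increments": [
    [[-1.7, 0, -3.3], [0, 3.3, 0], 3.0],
    [[-1.5, 0, -3.4], [0, 3.3, 0], 3.0],
    [[-1.3, 0, -3.5], [0, 3.3, 0], 3.0],
    [[-1.1, 0, -3.5], [0, 3.3, 0], 3.0],
    [[0, 0, 0], [0, 0, 0], 3.0]
  ]
}}

```text
t: 21.48
eef_pos: [561.3, 79.6, 106.8]
tcp_rot: [-1.572, -0.014, 3.129]
ft_force: [0.3, 0.2, -2.4]
opening: 0.42
```

```bash
python3 -c "
from h import *
go((595,104.7,42),-183,5)"
```

```text
{'t': 21.475, 'joints': [0.023, 0.546, 1.804, 0.003, 0.806, 1.604], 'eef_pos': [561.312, 79.578, 106.846], 'tcp_rot': [-1.572, -0.014, 3.129], 'ft_force': [0.35, 0.221, -2.407], 'opening': 0.42}
yaw 179.29 total mm [ 33.7  25.1 -64.8] deg [0.08 2.29 0.82]
[-0.69, 1.29, -0.51] [0.02, 0.46, 0.16]
[-0.68, 1.29, -0.51] [0.02, 0.46, 0.16]
[-0.67, 1.29, -0.52] [0.02, 0.46, 0.16]
[-0.66, 1.29, -0.53] [0.02, 0.46, 0.16]
[-0.65, 1.3, -0.53] [0.02, 0.46, 0.16]
```

Call:
{"op": "apply_moves", "data": {
  "increments": [
    [[-0.6, 1.5, -0.7], [0, 0.6, 0.2], 3.0],
    [[-0.6, 1.5, -0.7], [0, 0.6, 0.2], 3.0],
    [[-0.6, 1.5, -0.7], [0, 0.6, 0.2], 3.0],
    [[-0.5, 1.3, -0.5], [0, 0.6, 0.2], 3.0],
    [[-0.5, 0.7, 0], [0, 0, 0], 3.0]
  ]
}}

```text
t: 22.1
eef_pos: [589.9, 104.1, 34.7]
tcp_rot: [-1.572, -0.003, 3.083]
ft_force: [0.4, -0.0, -1.9]
opening: 0.42
```

Call:
{"op": "apply_moves", "data": {
  "increments": [
    [[0, 0, 0], [0, 0, 0], 3.0],
    [[0, 0, 0], [0, 0, 0], 3.0],
    [[0, 0, 0], [0, 0, 0], 3.0],
    [[0, 0, 0], [0, 0, 0], 3.0],
    [[0, 0, 0], [0, 0, 0], 3.0]
  ]
}}

```text
t: 22.72
eef_pos: [590.5, 103.6, 35.5]
tcp_rot: [-1.572, -0.002, 3.083]
ft_force: [-0.6, -0.1, -1.0]
opening: 0.418
```

```bash
python3 - <<'E'
from ov import *
go((595,104.7,42),-183,5)
P={c:cam(c) for c in('scene','top')}
for c in P:
    cv2.imwrite(f'pics/{c}5.png',P[c]['img'][:,:,::-1])
    for n in('switch','switch_face','switch_tip','rail_hole'):
        for d in nets.mark_of(P[c],n)[:2]: print(c,n,round(d['confidence'],2),w(P[c],d['point']).round(1))
s=readout.state(); e=np.array(s['eef_pos']); M=R.from_euler('xyz',s['tcp_rot']).as_matrix()
so=e-M[:,0]*3.2+M[:,1]*7; yaw=np.degrees(np.arctan2(-M[1,0],-M[0,0])); print(so,yaw)
ry=-3; hole=np.array([675,100.5,55]); a=np.radians(ry); ro=hole-[-np.sin(a)*120,np.cos(a)*120,55]
o=np.zeros((600,800,3),np.uint8)
def tile(c,x0,y0,ww,hh,S,ox,ov=1):
    p=P[c]; a=cv2.resize(p['img'][y0:y0+hh,x0:x0+ww,::-1],None,fx=S,fy=S,interpolation=3); off=np.array([x0,y0])
    if ov:
        draw(a,p,box(ro,ry,[(0,-380,0),(0,380,0),(0,380,85),(0,-380,85)]),S,off,(0,0,255),True)
        t=np.linspace(0,6.28,30); draw(a,p,box(ro,ry,np.c_[0*t,120+5*np.cos(t),55+5*np.sin(t)]),S,off,(0,255,255))
        draw(a,p,box(so,yaw,[(-20,-20,40),(-20,20,40),(20,20,40),(20,-20,40)]),S,off,(255,0,0),True)
        draw(a,p,box(so+[0,0,20],yaw,[(23,0,0),(47,0,0)]),S,off,(0,255,0))
        draw(a,p,box(so,yaw,[(23,-30,4),(23,30,4),(23,30,36),(23,-30,36)]),S,off,(255,0,255),True)
    return a
A=tile('scene',205,240,80,60,5,0,0);B=tile('scene',205,240,80,60,5,0);C=tile('top',195,125,80,60,5,0,0);D=tile('top',195,125,80,60,5,0)
cv2.imwrite('pics/ov2.png',np.vstack([np.hstack([A,B]),np.hstack([C,D])]))
E
```

```text
{'t': 22.725, 'joints': [0.063, 0.681, 1.775, 0.002, 0.687, 1.691], 'eef_pos': [590.507, 103.569, 35.499], 'tcp_rot': [-1.572, -0.002, 3.083], 'ft_force': [-0.633, -0.09, -0.998], 'opening': 0.418}
yaw 176.65 total mm [4.5 1.1 6.5] deg [ 0.05 -0.35  0.09]
[-0.09, -0.13, -0.03] [0.01, -0.07, 0.02]
[-0.09, -0.13, -0.03] [0.01, -0.07, 0.02]
[-0.09, -0.13, -0.03] [0.01, -0.07, 0.02]
[-0.09, -0.13, -0.03] [0.01, -0.07, 0.02]
[-0.09, -0.13, -0.03] [0.01, -0.07, 0.02]
scene switch 0.63 [593.2 106.5  29.3]
scene switch_face 0.59 [473.8 254.3  11.3]
scene switch_face 0.55 [618.7 101.6  48.8]
scene switch_tip 0.56 [640.8 102.1  45.7]
scene switch_tip 0.26 [673.2  98.1  48.3]
scene rail_hole 0.62 [671.8 100.7  50. ]
[593.57546149 103.3942994   28.13177192] -3.3533597289659345
```

View pics/ov2.png

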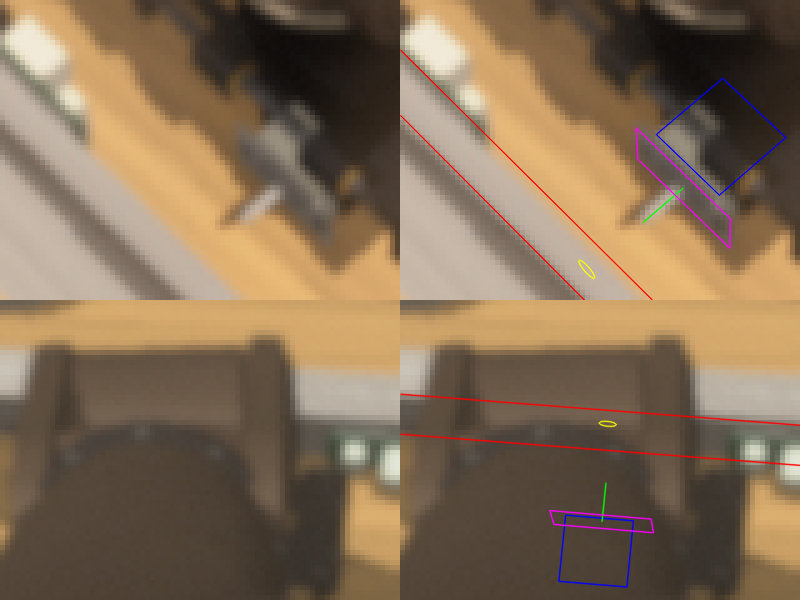

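The held switch sits where the model puts it: the shaft tip is at about crop (240,217) against the overlay's (243,222). The rail edge in the scene view is about 2 px off near the hole, so I fit the rail edge numerically.

```bash
python3 - <<'E'
from ov import *
ry=-3; hole=np.array([675,100.5,55]); a=np.radians(ry); ro=hole-[-np.sin(a)*120,np.cos(a)*120,55]
P={c:cam(c) for c in('scene','top')}
for c in P:
    p=P[c]; g=cv2.imread(f'pics/{c}1.png').astype(float)
    ys=np.arange(-370,371,6.); res=[]
    for y in ys:
        if any(abs(y-k)<34 for k in(-280,-120,280)) or abs(y)<58: continue
        t=np.arange(-16,16.1,.5)
        X=box(ro,ry,np.c_[t,0*t+y,0*t+85]); uv=proj(p,X).astype(np.float32)
        v=cv2.remap(g.astype(np.float32),uv[:,0].reshape(1,-1),uv[:,1].reshape(1,-1),cv2.INTER_CUBIC)[0]
        sat=cv2.GaussianBlur(((v[:,2]-v[:,0]) if c=='scene' else v.mean(1)).reshape(1,-1),(0,0),2)[0]
        d=np.gradient(sat); d=np.abs(d); i=d[3:-3].argmax()+3; res.append((y,t[i],d[i]))
    r=np.array(res); m=np.ones(len(r),bool)
    for _ in range(5):
        k=np.polyfit(r[m,0],r[m,1],1); e=r[:,1]-np.polyval(k,r[:,0]); m=abs(e)<2.5
    print(c,'n',m.sum(),len(r),'dyaw deg',-np.degrees(k[0]),'x off at y=120',np.polyval(k,120),'at -120',np.polyval(k,-120),'rms',e[m].std())
# y of rail from the mounted white housings (top faces, z=75)
for c in P:
    p=P[c]; g=cv2.imread(f'pics/{c}1.png')
    for y in(-280,-120,280):
        X=box(ro,ry,[(-23,y,75)]); uv=proj(p,X)[0]; x0,y0=(uv-14).astype(int)
        t=g[y0:y0+28,x0:x0+28].astype(int); mk=((t[:,:,0]>165)&(t.min(2)>150)).astype(np.uint8)
        n,l,s_,ce=cv2.connectedComponentsWithStats(mk); 
        if n<2: print(c,y,'none');continue
        i=1+s_[1:,4].argmax(); q=plane(p,[ce[i]+[x0,y0]],75)[0]; d=q-X[0]; print(c,y,'area',s_[i,4],'offset xy',d[:2].round(1))
E
```

```text
scene n 72 72 dyaw deg 0.5191301773725789 x off at y=120 0.3431820589312018 at -120 2.517709460918482 rms 0.35796854340059436
top n 72 72 dyaw deg 0.5561858381783855 x off at y=120 -0.6476364588125537 at -120 1.682109332189976 rms 0.3388187968990579
scene -280 area 200 offset xy [ 4.8 -2.6]
scene -120 area 236 offset xy [ 3.9 -2.8]
scene 280 area 335 offset xy [-0.2 -3. ]
top -280 area 156 offset xy [ 3.6 -1.1]
top -120 area 158 offset xy [ 2.5 -1.6]
top 280 area 160 offset xy [-1.6 -2.1]
```

Both views agree: rail yaw −2.45°, with the hole at about x 674.9 and y about 99 (the white housings suggest y 1.5 to 2 mm lower than my first value). I align to that and advance.

```bash
python3 -c "
from h import *
go((612,101.9,42),-182.45,5)"
```

```text
{'t': 23.325, 'joints': [0.063, 0.681, 1.775, 0.002, 0.687, 1.691], 'eef_pos': [590.418, 103.584, 35.138], 'tcp_rot': [-1.572, -0.002, 3.083], 'ft_force': [-0.111, 0.468, -0.422], 'opening': 0.418}
yaw 176.64 total mm [21.6 -1.7  6.9] deg [ 0.05 -0.91  0.12]
[-0.43, -0.14, 0.01] [0.01, -0.18, 0.02]
[-0.43, -0.14, 0.01] [0.01, -0.18, 0.02]
[-0.43, -0.14, 0.01] [0.01, -0.18, 0.02]
[-0.43, -0.14, 0.01] [0.01, -0.18, 0.02]
[-0.43, -0.14, 0.01] [0.01, -0.18, 0.02]
```

Call:
{"op": "apply_moves", "data": {
  "increments": [
    [[-0.4, -0.3, 0], [0, -0.4, 0.05], 3.0],
    [[-0.4, -0.3, 0], [0, -0.4, 0.05], 3.0],
    [[-0.4, -0.2, 0], [0, -0.2, 0], 3.0],
    [[-0.4, 0, 0], [0, 0, 0], 3.0],
    [[-0.2, 0, 0], [0, 0, 0], 3.0]
  ]
}}

```text
t: 23.95
eef_pos: [609.9, 102.7, 43.9]
tcp_rot: [-1.572, 0.0, 3.102]
ft_force: [-0.3, -0.3, -0.7]
opening: 0.422
```

```bash
python3 -c "
from h import *
go((612,101.9,42),-182.45,1)"
```

```text
{'t': 23.95, 'joints': [0.06, 0.687, 1.722, 0.001, 0.732, 1.669], 'eef_pos': [609.91, 102.665, 43.87], 'tcp_rot': [-1.572, 0.0, 3.102], 'ft_force': [-0.259, -0.328, -0.749], 'opening': 0.422}
yaw 177.72 total mm [ 2.1 -0.8 -1.9] deg [ 0.05  0.17 -0.01]
[-0.21, 0.19, 0.07] [0.05, 0.17, -0.01]
```

Call:
{"op": "apply_moves", "data": {
  "increments": [
    [[-0.2, 0.15, 0.07], [0, 0.2, 0], 3.0],
    [[-0.3, 0.05, 0.0], [0, 0, 0], 3.0],
    [[-0.3, 0, 0], [0, 0, 0], 3.0],
    [[-0.2, 0, 0], [0, 0, 0], 3.0],
    [[0, 0, 0], [0, 0, 0], 3.0]
  ]
}}

```text
t: 24.58
eef_pos: [620.5, 101.4, 41.4]
tcp_rot: [-1.572, -0.0, 3.098]
ft_force: [-0.0, -0.5, -1.4]
opening: 0.425
```

```bash
python3 -c "
from h import *
go((624,101.4,42),-182.45,1)"
```

```text
{'t': 24.575, 'joints': [0.057, 0.702, 1.696, 0.001, 0.744, 1.67], 'eef_pos': [620.487, 101.386, 41.39], 'tcp_rot': [-1.572, -0.0, 3.098], 'ft_force': [-0.022, -0.479, -1.417], 'opening': 0.425}
yaw 177.5 total mm [3.5 0.  0.6] deg [ 0.05 -0.05  0.02]
[-0.35, -0.06, -0.02] [0.05, -0.05, 0.02]
```

Now I advance 2 mm per row through the expected entry (TCP x about 625) and watch the force.

Call:
{"op": "apply_moves", "data": {
  "increments": [
    [[-0.2, -0.04, 0], [0, 0, 0], 3.0],
    [[-0.2, -0.02, 0], [0, 0, 0], 3.0],
    [[-0.2, 0, 0], [0, 0, 0], 3.0],
    [[-0.15, 0, 0], [0, 0, 0], 3.0],
    [[0, 0, 0], [0, 0, 0], 3.0]
  ]
}}

```text
t: 25.2
eef_pos: [628.5, 101.1, 42.1]
tcp_rot: [-1.572, -0.0, 3.098]
ft_force: [0.7, 0.5, -1.1]
opening: 0.42
```

```bash
python3 -c "
from h import *
s=st(); print(s['moment'])
go((640,100.7,42),-182.45,1)"
```

```text
{'t': 25.2, 'joints': [0.055, 0.709, 1.675, 0.001, 0.758, 1.669], 'eef_pos': [628.473, 101.101, 42.115], 'tcp_rot': [-1.572, -0.0, 3.098], 'ft_force': [0.7, 0.546, -1.102], 'opening': 0.42}
[0.0487699  0.08250025 0.0056699 ]
{'t': 25.2, 'joints': [0.055, 0.709, 1.675, 0.001, 0.758, 1.669], 'eef_pos': [628.473, 101.101, 42.115], 'tcp_rot': [-1.572, -0.0, 3.098], 'ft_force': [0.7, 0.546, -1.102], 'opening': 0.42}
yaw 177.5 total mm [11.5 -0.4 -0.1] deg [ 0.05 -0.05  0.02]
[-1.15, 0.01, -0.01] [0.05, -0.05, 0.02]
```

Call:
{"op": "apply_moves", "data": {
  "increments": [
    [[-0.15, 0, 0], [0, 0, 0], 3.0],
    [[-0.15, 0, 0], [0, 0, 0], 3.0],
    [[-0.15, 0, 0], [0, 0, 0], 3.0],
    [[-0.15, 0, 0], [0, 0, 0], 3.0],
    [[0, 0, 0], [0, 0, 0], 3.0]
  ]
}}

```text
t: 25.82
eef_pos: [634.9, 100.8, 42.1]
tcp_rot: [-1.572, -0.0, 3.098]
ft_force: [-0.6, 0.3, -0.8]
opening: 0.422
```

```bash
python3 -c "
from h import *
go((648.7,100.3,42),-182.45,1); print(readout.state()['moment'])"
```

```text
{'t': 25.825, 'joints': [0.054, 0.716, 1.658, 0.001, 0.768, 1.668], 'eef_pos': [634.851, 100.772, 42.08], 'tcp_rot': [-1.572, -0.0, 3.098], 'ft_force': [-0.584, 0.285, -0.762], 'opening': 0.422}
yaw 177.5 total mm [13.8 -0.5 -0.1] deg [ 0.05 -0.05  0.02]
[-1.39, 0.01, -0.01] [0.05, -0.05, 0.02]
[-0.02981913 -0.01277113 -0.00679833]
```

Call:
{"op": "apply_moves", "data": {
  "increments": [
    [[-0.15, 0, 0], [0, 0, 0], 3.0],
    [[-0.15, 0, 0], [0, 0, 0], 3.0],
    [[-0.15, 0, 0], [0, 0, 0], 3.0],
    [[-0.15, 0, 0], [0, 0, 0], 3.0],
    [[0, 0, 0], [0, 0, 0], 3.0]
  ]
}}

```text
t: 26.45
eef_pos: [641.3, 100.5, 42.0]
tcp_rot: [-1.572, -0.0, 3.098]
ft_force: [0.6, 0.2, -1.0]
opening: 0.419
```

```bash
python3 - <<'E'
from ov import *
go((648.7,100.3,42),-182.45,1)
p=cam('scene'); S=7; x0,y0=205,250; off=np.array([x0,y0])
a=cv2.resize(p['img'][y0:y0+80,x0:x0+80,::-1],None,fx=S,fy=S,interpolation=3); cv2.imwrite('pics/s6.png',a)
E
```

```text
{'t': 26.45, 'joints': [0.053, 0.722, 1.641, 0.001, 0.778, 1.667], 'eef_pos': [641.272, 100.54, 42.043], 'tcp_rot': [-1.572, -0.0, 3.098], 'ft_force': [0.626, 0.224, -0.985], 'opening': 0.419}
yaw 177.5 total mm [ 7.4 -0.2 -0. ] deg [ 0.05 -0.05  0.02]
[-0.74, 0.0, -0.01] [0.05, -0.05, 0.02]
```

View pics/s6.png

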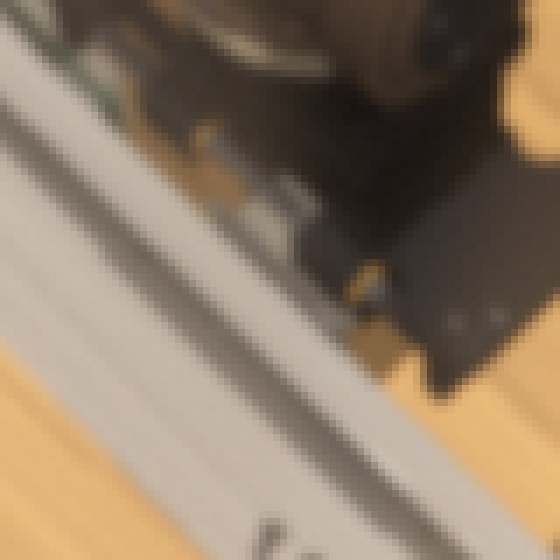

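Call:
{"op": "apply_moves", "data": {
  "increments": [
    [[-0.1, 0, 0], [0, 0, 0], 3.0],
    [[-0.1, 0, 0], [0, 0, 0], 3.0],
    [[-0.1, 0, 0], [0, 0, 0], 3.0],
    [[-0.1, 0, 0], [0, 0, 0], 3.0],
    [[0, 0, 0], [0, 0, 0], 3.0]
  ]
}}

```text
t: 27.12
eef_pos: [645.4, 100.4, 42.0]
tcp_rot: [-1.572, -0.001, 3.098]
ft_force: [-0.6, 1.0, -1.5]
opening: 0.42
```

Call:
{"op": "apply_moves", "data": {
  "increments": [
    [[-0.05, 0, 0], [0, 0, 0], 3.0],
    [[-0.05, 0, 0], [0, 0, 0], 3.0],
    [[-0.05, 0, 0], [0, 0, 0], 3.0],
    [[-0.03, 0, 0], [0, 0, 0], 3.0],
    [[0, 0, 0], [0, 0, 0], 3.0]
  ]
}}

```text
t: 27.75
eef_pos: [647.3, 100.3, 42.0]
tcp_rot: [-1.572, -0.001, 3.098]
ft_force: [-0.2, -0.6, -1.3]
opening: 0.424
```

Call:
{"op": "apply_moves", "data": {
  "increments": [
    [[-0.04, 0, 0], [0, 0, 0], 3.0],
    [[-0.04, 0, 0], [0, 0, 0], 3.0],
    [[-0.04, 0, 0], [0, 0, 0], 3.0],
    [[0, 0, 0], [0, 0, 0], 3.0],
    [[0, 0, 0], [0, 0, 0], 3.0]
  ]
}}

```text
t: 28.38
eef_pos: [648.5, 100.3, 42.0]
tcp_rot: [-1.572, -0.001, 3.098]
ft_force: [1.0, -0.1, -0.9]
opening: 0.421
```

Call:
{"op": "apply_moves", "data": {
  "increments": [
    [[-0.04, 0, 0], [0, 0, 0], 3.0],
    [[-0.04, 0, 0], [0, 0, 0], 3.0],
    [[-0.03, 0, 0], [0, 0, 0], 3.0],
    [[0, 0, 0], [0, 0, 0], 3.0],
    [[0, 0, 0], [0, 0, 0], 3.0]
  ]
}}

```text
t: 29.0
eef_pos: [648.9, 100.2, 42.0]
tcp_rot: [-1.571, -0.002, 3.098]
ft_force: [-1.6, 0.3, -0.3]
opening: 0.42
```

Contact at about x 648.9, as predicted. Next I find the push per mm of commanded shift.

Call:
{"op": "apply_moves", "data": {
  "increments": [
    [[-0.04, 0, 0], [0, 0, 0], 3.0],
    [[-0.04, 0, 0], [0, 0, 0], 3.0],
    [[-0.04, 0, 0], [0, 0, 0], 3.0],
    [[-0.04, 0, 0], [0, 0, 0], 3.0],
    [[-0.04, 0, 0], [0, 0, 0], 3.0]
  ]
}}

```text
t: 29.62
eef_pos: [648.9, 100.2, 42.1]
tcp_rot: [-1.571, -0.007, 3.099]
ft_force: [-6.1, -0.7, 2.7]
opening: 0.42
```

```bash
python3 -c "
from h import *
s=st(); print(s['moment'])"
```

```text
{'t': 29.625, 'joints': [0.052, 0.733, 1.616, 0.001, 0.801, 1.665], 'eef_pos': [648.871, 100.155, 42.064], 'tcp_rot': [-1.571, -0.007, 3.099], 'ft_force': [-6.094, -0.683, 2.654], 'opening': 0.42}
[0.07934947 0.89031161 0.16336197]
```

Call:
{"op": "apply_moves", "data": {
  "increments": [
    [[-0.05, 0, 0], [0, 0, 0.2], 3.0],
    [[-0.06, 0, 0], [0, 0, 0.2], 3.0],
    [[-0.06, 0, 0], [0, 0, 0.2], 3.0],
    [[-0.06, 0, 0], [0, 0, 0.2], 3.0],
    [[-0.06, 0, 0], [0, 0, 0.2], 3.0]
  ]
}}

```text
t: 30.25
eef_pos: [649.1, 100.1, 41.9]
tcp_rot: [-1.57, 0.004, 3.1]
ft_force: [-5.6, 0.4, 2.1]
opening: 0.421
```

```bash
python3 -c "
from h import *
s=st(); print(s['moment'])
for i in range(4):
    p=cam('scene'); s=readout.state(); print(s['t'],s['ft_force'],s['eef_pos'],s['tcp_rot'])"
```

```text
{'t': 30.25, 'joints': [0.053, 0.73, 1.623, -0.001, 0.784, 1.666], 'eef_pos': [649.098, 100.106, 41.856], 'tcp_rot': [-1.57, 0.004, 3.1], 'ft_force': [-5.636, 0.388, 2.067], 'opening': 0.421}
[0.10900276 1.05757682 0.14681725]
30.3 [-4.70325727  1.49429348  2.34064297] [649.12416152 100.12939346  41.86057087] [-1.57024967  0.00442022  3.0999709 ]
30.35 [-5.99125082 -0.182508    2.30969911] [649.09390227 100.11951536  41.8687871 ] [-1.57024567  0.004242    3.09993964]
30.4 [-5.91008401 -0.49590604  2.14655923] [649.0634446  100.11428478  41.84298174] [-1.5702915   0.00411878  3.09987847]
30.45 [-6.00684623  0.23556621  2.24570729] [649.09034415 100.13592529  41.88927206] [-1.57028249  0.00419782  3.09994015]
```

Call:
{"op": "apply_moves", "data": {
  "increments": [
    [[-0.08, 0, 0], [0, 0, 0], 3.0],
    [[-0.1, 0, 0], [0, 0, 0], 3.0],
    [[-0.1, 0, 0], [0, 0, 0], 3.0],
    [[-0.1, 0, 0], [0, 0, 0], 3.0],
    [[-0.1, 0, 0], [0, 0, 0], 3.0]
  ]
}}

```text
t: 31.08
eef_pos: [649.5, 99.8, 41.6]
tcp_rot: [-1.569, -0.006, 3.101]
ft_force: [-9.1, 0.8, 3.5]
opening: 0.419
```

```bash
python3 -c "
from h import *
for i in range(4):
    p=cam('scene'); s=readout.state(); print(s['t'],s['ft_force'],s['eef_pos'],s['tcp_rot'])
go((649,100.1,42),-182.45,1)"
```

```text
31.125 [-7.93177715  0.36372054  2.99014569] [649.57044143  99.82769043  41.6371553 ] [-1.56904456 -0.00627678  3.10104798]
31.175 [-7.79958136 -0.11430344  2.5851534 ] [649.54354248  99.82329808  41.61857582] [-1.56905362 -0.00622128  3.1010397 ]
31.225 [-7.71368818 -1.18437187  4.73548928] [649.55835025  99.8384292   41.65308427] [-1.56905954 -0.00608375  3.10103535]
31.275 [-7.72551015  0.80306066  2.33065131] [649.551625    99.85458081  41.63470667] [-1.56904114 -0.00611895  3.10109531]
{'t': 31.275, 'joints': [0.053, 0.734, 1.615, -0.002, 0.8, 1.665], 'eef_pos': [649.552, 99.855, 41.635], 'tcp_rot': [-1.569, -0.006, 3.101], 'ft_force': [-7.726, 0.803, 2.331], 'opening': 0.42}
yaw 177.68 total mm [-0.6  0.2  0.4] deg [-0.1   0.13  0.35]
[0.06, -0.04, -0.02] [-0.1, 0.13, 0.35]
```

Call:
{"op": "apply_moves", "data": {
  "increments": [
    [[-0.11, 0, 0], [0, 0, 0.1], 3.0],
    [[-0.11, 0, 0], [0, 0, 0.1], 3.0],
    [[-0.12, 0, 0], [0, 0, 0.1], 3.0],
    [[-0.12, 0, 0], [0, 0, 0.1], 3.0],
    [[-0.12, 0, 0], [0, 0, 0.1], 3.0]
  ]
}}

```text
t: 31.9
eef_pos: [649.5, 99.9, 41.3]
tcp_rot: [-1.568, -0.011, 3.102]
ft_force: [-9.5, -0.4, 6.0]
opening: 0.42
```

```bash
python3 - <<'E'
from ov import *
f=[]
for i in range(10):
    p=cam('scene'); f.append(readout.state()['ft_force'])
print(np.mean(f,0),np.std(f,0)); s=st()
for n in('switch','switch_face','switch_tip'):
    for d in nets.mark_of(p,n)[:2]: print(n,round(d['confidence'],2),w(p,d['point']).round(1))
S=6; x0,y0=205,240
a=cv2.resize(p['img'][y0:y0+80,x0:x0+80,::-1],None,fx=S,fy=S,interpolation=3)
b=cv2.resize(p['img'][255:305,330:383,::-1],None,fx=S,fy=S,interpolation=3)
o=np.zeros((480,800,3),np.uint8); o[:,:480]=a; o[:300,482:]=b; cv2.imwrite('pics/s7.png',o)
E
```

```text
[-9.47194763 -0.3005285   5.1015309 ] [0.41852422 0.60981593 0.52221036]
{'t': 32.4, 'joints': [0.053, 0.736, 1.611, -0.003, 0.806, 1.665], 'eef_pos': [649.465, 99.879, 41.286], 'tcp_rot': [-1.568, -0.011, 3.102], 'ft_force': [-9.558, -0.625, 4.096], 'opening': 0.418}
switch_face 0.59 [676.9  98.8  52.4]
```

View pics/s7.png

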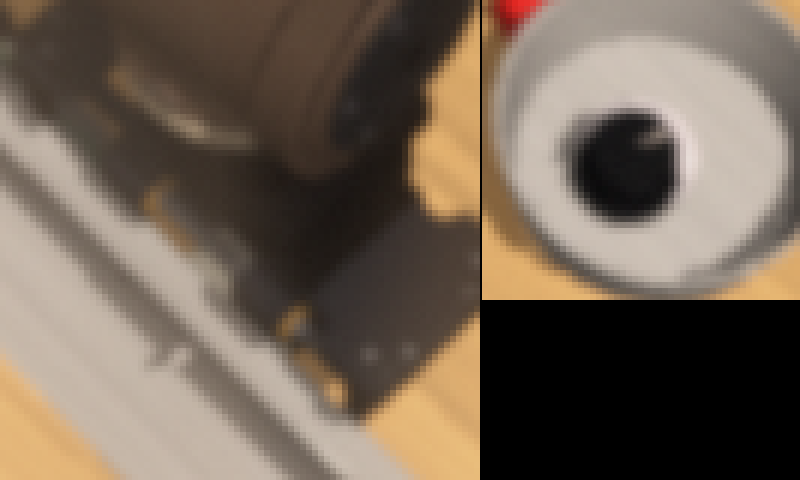

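The shaft's end now shows behind the rail (crop 180,355), and the knob and ring are in the upright dish. The push is steady at 9.5 ± 0.4 N, so I hand in.

```bash
python3 -c "
from h import *
print(env.job_done()); st()"
```

```text
the job is handed in; nothing more can be done
None
the job is handed in; nothing more can be done
```

I handed the job in at about 32.5 s of the 64 s, with the switch seated on the rail and still gripped and pushed. No verdict was reported.

- **Knob and ring:** I dropped the bezel ring and then the farthest knob into the dish. The last picture shows the knob resting on the ring, in the upright dish.
- **Switch:** I gripped it across its 40 mm sides and squared it to the rail, which I measured at −2.45° yaw. The shaft went through the empty hole without touching. The plate made contact at TCP x ≈ 648.9 mm, where I expected 648.7, and the shaft end showed behind the rail.
- **Last push:** it averaged 9.5 ± 0.4 N into the rail over 0.5 s. The grip opening was unchanged at 40 mm. The tool was within about 0.01 rad of level and square.

**What did not agree or was not checked:**
- The wrist also read about 5 N upward, from slight tool tilt or friction, so the total contact was about 11 N.
- The TCP crept about 0.5 mm forward and 0.7 mm down while pushing.
- The network's last estimate put the plate centre at (677, 99, 52) mm. That is about 3 mm below the hole height, but that camera had already read about 5 mm low on the hole itself.
- I did not re-measure the bystanders at the end. I kept the arm clear of them, and the pictures I viewed showed nothing shoved.

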